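# Fit the keyed stage insert into a light base

## Robot

A 6-joint arm with a two-finger parallel gripper is mounted at the origin on the work surface. World frame = base frame: x ahead of the robot, y to its left, z up, the work surface at z = 0. Lengths are in mm, angles in rad, forces in N, time in s.
With the tool pointing down it reaches from about 275 to 750 mm from the base axis. Payload 10.2 kg.
Tool frame: the origin (TCP) lies midway between the tips of the shut fingers; the grasp point (between the pads) lies 19 mm behind it; z points along the fingers, y is the line along which they close (so a half turn about z gives the same grasp; the last joint's range is limited). The gripper opens to 85 mm and grips with 20 to 120 N. Pads are 22 mm wide; open, the fingers measure 114 mm over their backs; the gripper's body (76 mm by 85 mm) begins 54 mm behind the grasp point. The pads swing forward as they close: fully open they stand 13 mm farther back than shut.
Start: joints at [-1.543, 0.313, 1.498, -0, 1.331, -0.223], TCP at [130.28, -508.584, 231.294] pointing down, gripper open.
Joint ranges: [-2.94, 2.94], [-0.97, 2.17], [0.19, 2.56], [-1.23, 4.37], [0.02, 3.11], [-2.88, 2.88]. Speed limits (rad/s): [2.39, 2.39, 3.01, 3.14, 3.14, 3.14].

## Interface

Orientations are given as a unit quaternion [w, x, y, z].
In Python, from rig import ctrl gives the robot as it stands.
- The arm moves only by the tool send_rows, never from a script. Its argument "targets" is a list of rows, each an object with "offset": the shift along the world's x, y, z in cm, a list of three; "spin": the turn about the world's z in rad. A call has 1 to 8 rows; each row is the pose to reach, as a shift and turn from the pose commanded when the call began; what a row does not reach only later rows make up. A row lasts 1/12 s, in which the tool goes at most 41.7 mm and 7.16 degrees, less where a joint would pass 70% of its speed; a pose out of reach is approached as far as the arm can. A call with a gripper value outside its range is refused whole. "grip" is the opening, from 0 (shut) to 1 (fully open), set as the call begins (left out, the last holds). The fingers move at their own pace and stop on an object; "squeeze" is the grip in N (left out, the last holds). Time passes only in rows, so rows that repeat a pose let the fingers close. It gives the time, the measured TCP pose, the force, the opening and the grip force at its end, in the units of the state.
- ctrl.sense(): the state, without advancing time (a new reading comes with each control period).
- ctrl.capture(name): name is "side" or "top" or "wrist"; returns (picture, depth): 384x512x3 uint8, red, green, blue; 384x512 float32, mm along the optical axis (not along the pixel's ray), 0 where there is no reading.
- ctrl.calibration(name): a dict with "fx", "fy", "cx", "cy" (pixels), "k1" (the pictures are not rectified: a ray, as slopes to the right and down, at radius r is drawn at 1 + k1 r^2 times it, then the intrinsics apply), "view" (4x4, takes a point from world to camera coordinates); the wrist camera has in their place "mount" (4x4, takes a point from camera to tool coordinates, whose origin is the TCP and whose axes are the flange's). Camera axes: x right, y down, z forward; pixel columns grow to the right and rows downward; lengths in mm; the calibration is good to about 2 mm. A picture is of the moment at which its call begins: read the wrist's pose just before it. calibration takes no time and is no camera call.
- ctrl.finish_job(): hands the job in; it is judged then, once.
Trained networks look in the newest picture that a camera, given by its name, has taken for a name from the list of things; names that differ only in an ending like _2 or _b are one class to them, and where a whole thing is asked for, a point or a joint stands for the part that bears it (a point fixed in the world has none). Each returns a list of dicts, best first, with "conf" (0 to 1); they miss things now and then, are a little off and sometimes report something else, mostly with a low value. They report only what shows in the picture. A call takes as long as a camera call. They do not tell look-alikes from the thing itself.
- ctrl.search_frame(camera, query): "box" ([left, top, right, bottom] in pixels, round what is visible of it).
- ctrl.place_of(camera, query): "uv" ([column, row] in pixels: a listed point, or the origin of a listed thing).
The state is a dict: "time_s": time; "joints": joint angles; "dq": joint speeds; "tau": joint torques, N m; "eef_pos": TCP position; "ee_rot": TCP orientation; "force": force on the tool from outside, world axes, zero at the start; "wrist_torque": the same for the moment, N m; "grip_width": opening from 0.0 (shut) to 1.0 (fully open); "grip_force": force on a finger pad.
Only numpy, scipy, OpenCV 4.12 (cv2) and the standard library are available. Lean on these libraries where they do the work, as an engineer would, in place of code of your own. Each camera call takes 0.05 s, during which the arm holds its last target. There are 200 camera calls.

## Task

Take the white stage insert out of the grey drying rack and lay it flat on the black rubber mat with its blue grip rib up, letting go of it there. Then pick it up by the rib, bring it to the white light base and, with its blue tongue over the notch of the dark pocket frame, feel and shuffle it about until it drops fully home, flush in the pocket. Let go, and leave the wash bottle and the two pots where they stand.

Things in the scene. Friction and masses are not known exactly. Their poses are not given: they have to be found in the camera images.
- insert: Loose plastic stage insert, 0.15 to 0.31 kg: white plate 106 (x) by 64 (y) by 16 mm (z), blue tongue and rib. Origin: centre of the plate's underside; z is its normal, towards the rib. It starts standing on a long edge in the rack: y up, x along the slot, rib facing the rack's -y, lower edge 32 mm below the origin. It can stand alone on that edge; pushed near the top from the rib's side, it topples rib up.
- rib (a point): Centre of the top of the insert's blue grip rib. The rib stands in the middle of the plate's upper face: 56 mm along x, 14 mm wide in y, 25 mm high (z = 16 to 41 mm of the insert). Axes as the insert's.
- tongue (a point): Tip of the insert's blue key tongue, at half thickness: x = +67 mm, z = 8 mm of the insert. The tongue is in the middle of the plate's +x end, 14 mm long in x, 24 mm wide in y, 16 mm thick like the plate (120 mm overall).
- rack: Grey fixed drying rack: a foot 150 (x) by 100 (y) by 8 mm, with two pairs of posts, tops 40 mm above the bench, at x = -42 and +42 mm (14 mm wide in x), which leave a 19 mm wide slot along x at y = 0. Open between the pairs; the insert's upper half is free, 72 mm above the bench at its top. Origin: centre of its underside, on the bench; z up.
- mat: Black rubber mat, fixed, 220 (x) by 200 (y) by 3 mm thick, for laying the insert down. Origin: centre of its underside, on the bench; z up, x along its long side.
- lightbase: White microscope light base, fixed, 200 (x) by 140 (y) by 30 mm high. Origin: centre of its underside, on the bench; z up. On its top, 30 mm above the bench, is screwed a dark pocket frame 170 (x) by 100 (y) by 16 mm. The base's top is the pocket's floor, so a seated insert is flush with the frame's top.
- pocket (a point): Nominal centre of the pocket, level with the frame's top (46 mm above the bench). The frame is square to the base but fitted by hand: its true centre is up to 6 mm off this point either way in x and in y, and is not reported: feel or look for it. Pocket 110 (x) by 68 mm (y), with a notch 28 mm wide, 14 mm long in the middle of its +x end: 2 mm play on each side, no chamfer.
- washbottle: Loose pale translucent wash bottle, 56 mm diameter, 110 mm high, a bystander. Origin: centre of its underside.
- pot: Loose white screw-top pot, 64 mm diameter, 60 mm high, a bystander. Origin: centre of its underside.
- redpot: Loose amber pot with a red lid, 56 mm diameter, 50 mm high, a bystander. Origin: centre of its underside.
Not all that is in view belongs to the job. What is shaped like the insert but purple is not meant.

How it is judged (in metres and radians):
On the way:
1. the insert lies flat on the mat, rib up, let go of (angle between insert's own z axis and vertical below 0.1 rad and height (world z) of insert below 0.008 m and horizontal distance between insert and mat below 0.11 m and contact force between insert and the fingers below 0.1 N), for 0.2 s.
At the end, for the whole second after the job is handed in: The insert lies at rest, let go, fully down in the pocket of the light base: rib up, its underside within 2.5 mm of the pocket's floor, level within 0.04 rad, square to the base within 0.12 rad (the tongue in the notch), its origin within 14 mm of the base's centre (z of insert in the frame of lightbase between 0.027 and 0.0325 m and horizontal distance between insert and lightbase below 0.014 m and angle between insert's own z axis and vertical below 0.04 rad and angle between the x axis of insert and the x axis of lightbase, either way round below 0.12 rad and linear speed of insert below 0.01 m/s); the robot touches nothing.
It fails at once if a bystander (wash bottle or pot) moved more than 30 mm (distance of any of washbottle, pot, redpot from where it was at the start of the episode above 0.03 m).
It also fails if it takes over 72 s, if anything falls off the work surface, if the arm or the gripper's body presses on something with over 40 N, if the wrist force passes 120 N, or if a joint passes its speed limit or range.

## Working session

There is one attempt and no reset: what is moved stays moved. The work goes in short steps, Python scripts to look and compute and a tool call to move; the robot and the scene stay as the last step left them, time stands still between calls to the robot, and variables do not carry over. Pictures are saved under pics/ and viewed, at most 10 in all, crops included, and the job is handed in when it is done.

Besides the shell and the picture viewer there is one more tool, called after "Emit:" as name(argument=value, ...), one argument or row to a line, values as JSON. send_rows: Moves the arm, as the interface text tells. Its arguments: {"type":"object","properties":{"targets":{"type":"array"},"grip":{"type":"number"},"squeeze":{"type":"number"}},"required":["targets"]}

```bash
mkdir -p pics
cat > h.py <<'E'
import numpy as np, cv2
from rig import ctrl
from scipy.spatial.transform import Rotation as R
def cam(n):
    c=ctrl.calibration(n)
    if 'view' in c: T=np.linalg.inv(np.array(c['view']))
    else:
        s=ctrl.sense(); q=s['ee_rot']; W=np.eye(4)
        W[:3,:3]=R.from_quat([q[1],q[2],q[3],q[0]]).as_matrix(); W[:3,3]=s['eef_pos']
        T=W@np.array(c['mount'])
    return c,T
def ray(c,T,u,v):
    x=(u-c['cx'])/c['fx'];y=(v-c['cy'])/c['fy'];X,Y=x,y
    for _ in range(20):
        f=1+c['k1']*(X*X+Y*Y); X,Y=x/f,y/f
    d=np.stack([X,Y,np.ones_like(X)],-1)@T[:3,:3].T
    return T[:3,3],d
def onz(c,T,u,v,z):
    o,d=ray(c,T,np.asarray(u,float),np.asarray(v,float)); return o+d*((z-o[2])/d[...,2])[...,None]
def cloud(c,T,dep):
    v,u=np.mgrid[:384,:512].astype(float); o,d=ray(c,T,u,v)
    return o+d*dep[...,None]
def save(n,im): cv2.imwrite('pics/'+n,im[...,::-1])
E
python3 - <<'E'
from h import *
ims=[]
for n in ('top','side'):
    c,T=cam(n); im,d=ctrl.capture(n); ims.append(im); P=cloud(c,T,d); np.savez(n+'0.npz',im=im,d=d,P=P)
    for q in ('insert','rib','tongue','rack','mat','lightbase','pocket','washbottle','pot','redpot'):
        r=ctrl.place_of(n,q)
        print(n,q,[(np.round(a['uv']).tolist(),round(a['conf'],2),np.round(P[int(np.clip(a['uv'][1],0,383)),int(np.clip(a['uv'][0],0,511))]).tolist()) for a in r[:3]])
cv2.imwrite('pics/a.png',cv2.resize(np.vstack(ims)[...,::-1],(400,600))) if 0 else save('a.png',ims[0]); save('b.png',ims[1])
print(ctrl.sense())
E
```

```text
top insert [([178.0, 175.0], 0.96, [645.0, 305.0, 69.0]), ([176.0, 228.0], 0.76, [489.0, 315.0, 11.0]), ([114.0, 216.0], 0.74, [518.0, 490.0, 67.0])]
top rib [([190.0, 178.0], 0.87, [643.0, 270.0, 35.0]), ([190.0, 232.0], 0.67, [477.0, 267.0, 44.0]), ([122.0, 226.0], 0.66, [491.0, 472.0, 42.0])]
top tongue [([184.0, 154.0], 0.94, [731.0, 300.0, 1.0]), ([134.0, 205.0], 0.84, [555.0, 437.0, 47.0]), ([370.0, 209.0], 0.65, [555.0, -290.0, 25.0])]
top rack [([184.0, 230.0], 0.75, [480.0, 286.0, 40.0]), ([191.0, 230.0], 0.6, [480.0, 261.0, 45.0])]
top mat [([283.0, 218.0], 0.76, [527.0, -19.0, 0.0])]
top lightbase [([365.0, 212.0], 0.92, [544.0, -269.0, 37.0])]
top pocket []
top washbottle [([279.0, 148.0], 0.73, [735.0, -5.0, 75.0])]
top pot [([319.0, 152.0], 0.83, [726.0, -129.0, 64.0])]
top redpot [([240.0, 154.0], 0.68, [719.0, 115.0, 57.0])]
side insert [([237.0, 270.0], 0.89, [464.0, 305.0, 61.0]), ([165.0, 308.0], 0.78, [499.0, 495.0, 66.0]), ([188.0, 235.0], 0.78, [672.0, 310.0, 17.0])]
side rib [([245.0, 265.0], 0.96, [472.0, 276.0, 45.0]), ([202.0, 228.0], 0.96, [648.0, 275.0, 40
[... 768 characters left out ...]
oints': array([-1.54340602e+00,  3.12848200e-01,  1.49769493e+00,  1.88845646e-06,
        1.33102332e+00, -2.23397743e-01]), 'dq': array([-7.23534809e-04,  1.47470338e-04,  1.26692522e-03, -4.50337328e-04,
       -1.00889531e-03,  4.02225698e-05]), 'tau': array([ 2.09099300e-03, -4.12163472e+01, -2.59897953e+01, -8.44376746e-05,
        5.42730959e-04, -2.18644925e-05]), 'eef_pos': array([ 130.27774849, -508.57967912,  231.32260745]), 'ee_rot': array([ 1.31321000e-05,  9.92148493e-01,  1.25065454e-01, -3.69489780e-07]), 'force': array([ 0.46796604,  0.268331  , -1.15199408]), 'wrist_torque': array([ 0.03449729, -0.00306122, -0.00559234]), 'grip_force': 0.0, 'grip_width': 0.9979052759388356}
```

View pics/a.png

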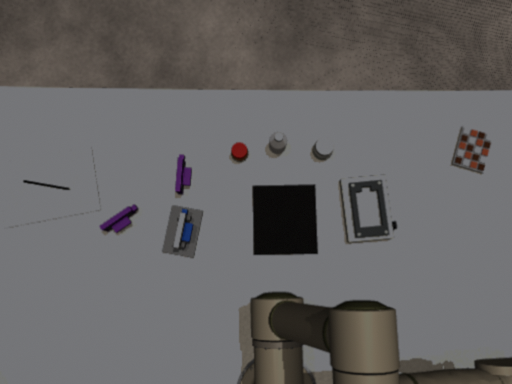

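View pics/b.png

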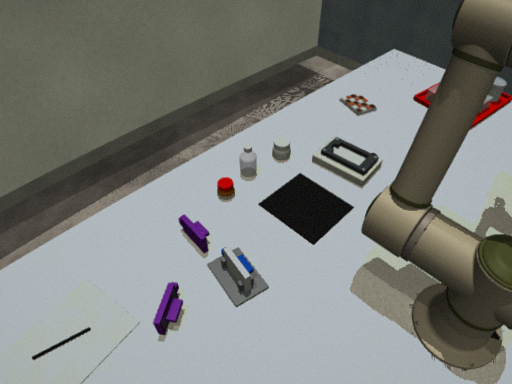

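The candidates in the top image are the purple piece at (181,175), the purple piece at (119,218), and the white piece with the blue rib and tongue at (184,229), standing in the grey rack. The last one fits, because it is the white and blue one and it is in the rack. I'll work out rough poses and confirm with a crop.

Run:
```python
from h import *
z=np.load('top0.npz'); im,P=z['im'].astype(int),z['P']
def rect(name,m):
    p=P[m][:,:2].astype(np.float32); c,s,a=cv2.minAreaRect(p); print(name,m.sum(),np.round(c),np.round(s),round(a,1))
X,Y,Z=P[...,0],P[...,1],P[...,2]
box=lambda x0,x1,y0,y1:(X>x0)&(X<x1)&(Y>y0)&(Y<y1)
reg=box(380,600,200,370); sat=im.max(2)-im.min(2)
g=reg&(im.sum(2)<330); 
rect('rack dark',g); rect('top',reg&(Z>60)); rect('high',reg&(Z>52))
rect('mat',box(380,650,-140,110)&(im.sum(2)<60))
rect('base',box(400,700,-400,-150)&(Z>15)); rect('frame',box(400,700,-400,-150)&(Z>25)&(im.sum(2)<200))
b=reg&(im[...,2]>im[...,0]+50); print(P[b].mean(0))
cv2.imwrite('pics/c.png',cv2.resize(z['im'][130:270,90:250,::-1],None,fx=4,fy=4,interpolation=cv2.INTER_CUBIC))
```

```text
rack dark 1596 [499. 291.] [107. 194.] 79.9
top 218 [513. 294.] [173.  33.] 0.1
high 252 [513. 284.] [173.  53.] 0.1
mat 4091 [521. -26.] [213. 192.] 1.0
base 3013 [ 558. -284.] [201. 156.] 6.5
frame 1080 [ 551. -281.] [174. 156.] 9.5
[481.26032819 274.08760254  47.2891908 ]
```

View pics/c.png

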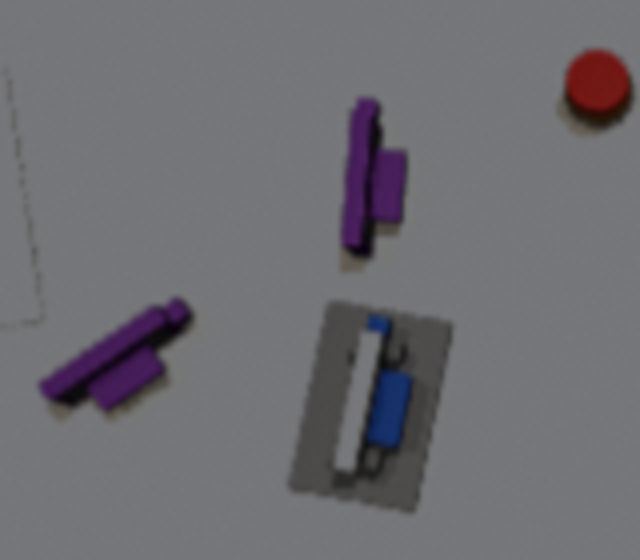

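The enlarged crop confirms it. The white plate with the blue rib on its right and the blue tongue at its upper end is in the rack, at crop (345–385, 320–470). The other two pieces are purple. The rack is yawed about -10°. Next I'll move over it for a close look.

Emit:
send_rows(
  targets=[
    {"offset": [12,10,5],"spin": -0.1},
    {"offset": [20,20,8],"spin": -0.2},
    {"offset": [25,30,8],"spin": -0.3},
    {"offset": [25,30,8],"spin": -0.426},
    {"offset": [25,45,8],"spin": -0.426},
    {"offset": [25,50,8],"spin": -0.426},
    {"offset": [25,60,8],"spin": -0.426},
    {"offset": [25,60,8],"spin": -0.426},
  ],
  grip=1,
)

```text
time_s: 1.77
eef_pos: [290.3, -233.1, 285.0]
ee_rot: [0.0, 0.996, -0.088, 0.0]
force: [1.1, 0.0, 0.3]
grip_width: 0.999
grip_force: 0.0
```

Run:
```python
from h import *
s=ctrl.sense();print(s['time_s'],s['eef_pos'],s['joints'],s['force'])
c=ctrl.calibration('wrist');print(np.round(c['mount'],3),c['fx'],c['cx'],c['cy'],c['k1'])
```

```text
1.7667 [ 290.27101268 -233.06522361  285.01351358] [-9.94356804e-01 -7.64594670e-02  1.79891025e+00  1.39912846e-04
  1.41877597e+00  7.51957643e-01] [1.07642227 0.04452871 0.30934838]
[[ 0.0000e+00 -9.6500e-01 -2.6100e-01  6.5390e+01]
 [ 1.0000e+00  0.0000e+00 -0.0000e+00 -9.7000e-02]
 [ 0.0000e+00 -2.6100e-01  9.6500e-01 -1.4336e+02]
 [ 0.0000e+00  0.0000e+00  0.0000e+00  1.0000e+00]] 345.45071494134396 260.4326460731795 185.03478852087687 -0.0988800434365753
```

Emit:
send_rows(
  targets=[
    {"offset": [10,20,0]},
    {"offset": [15,30,0]},
    {"offset": [20,52,-3]},
    {"offset": [20,52,-3]},
    {"offset": [20,52,-3]},
    {"offset": [20,52,-3]},
    {"offset": [20,52,-3]},
    {"offset": [20,52,-3]},
  ],
)

```text
invalid input
```

Emit:
send_rows(
  targets=[
    {"offset": [10,20,0],"spin": 0},
    {"offset": [15,30,0],"spin": 0},
    {"offset": [20,52,-3],"spin": 0},
    {"offset": [20,52,-3],"spin": 0},
    {"offset": [20,52,-3],"spin": 0},
    {"offset": [20,52,-3],"spin": 0},
    {"offset": [20,52,-3],"spin": 0},
    {"offset": [20,52,-3],"spin": 0},
  ],
)

```text
time_s: 2.43
eef_pos: [413.2, 76.2, 269.2]
ee_rot: [0.0, 0.996, -0.087, 0.0]
force: [1.7, -1.9, 0.2]
grip_width: 0.997
grip_force: 0.0
```

Emit:
send_rows(
  targets=[
    {"offset": [8,21,-1],"spin": 0},
    {"offset": [8,21,-1],"spin": 0},
    {"offset": [8,21,-1],"spin": 0},
    {"offset": [8,21,-1],"spin": 0},
    {"offset": [8,21,-1],"spin": 0},
    {"offset": [8,21,-1],"spin": 0},
    {"offset": [8,21,-1],"spin": 0},
    {"offset": [8,21,-1],"spin": 0},
  ],
)

```text
time_s: 3.1
eef_pos: [492.8, 284.3, 258.5]
ee_rot: [0.0, 0.996, -0.087, -0.0]
force: [0.6, -0.6, 0.0]
grip_width: 1.002
grip_force: 0.0
```

```bash
cat >> h.py <<'E'
def look(tag,qs=()):
    c,T=cam('wrist'); im,d=ctrl.capture('wrist'); P=cloud(c,T,d); np.savez(tag+'.npz',im=im,d=d,P=P,T=T); save(tag+'.png',im)
    for q in qs:
        for a in ctrl.place_of('wrist',q)[:2]: print(q,np.round(a['uv']),round(a['conf'],2),np.round(P[int(np.clip(a['uv'][1],0,383)),int(np.clip(a['uv'][0],0,511))]))
    s=ctrl.sense(); q=s['ee_rot']; print(round(s['time_s'],2),np.round(s['eef_pos'],1),'yawx',round(2*np.arctan2(q[2],q[1]),4),np.round(s['force'],1))
    return c,T,im.astype(int),P
def rect(name,m,P,o=(0,0)):
    p=P[m][:,:2].astype(np.float32); c,s,a=cv2.minAreaRect(p); print(name,m.sum(),np.round(c,1),np.round(s,1),round(a,1),'z',np.round(np.median(P[m][:,2]),1))
E
python3 - <<'E'
from h import *
c,T,im,P=look('w1',('insert','rib','tongue','rack'))
X,Y,Z=P[...,0],P[...,1],P[...,2]
print(np.histogram(Z,bins=range(-10,90,5)))
rect('top',(Z>68)&(Z<80),P); rect('rib',(Z>40)&(Z<58)&(im[...,2]>im[...,0]+40),P)
E
```

```text
insert [ 71. 163.] 0.95 [524. 476.  65.]
insert [211.   6.] 0.79 [642. 305.  63.]
rib [283. 170.] 0.74 [476. 263.  48.]
rib [100. 187.] 0.6 [489. 468.  38.]
tongue [115. 125.] 0.82 [553. 435.  28.]
rack [255. 163.] 0.96 [493. 291.  73.]
3.35 [493.  283.  259.5] yawx -0.1765 [-0.1 -0.2  0.2]
(array([     0,  19750, 117278,   7514,    670,     63,     76,    158,
          220,   1449,   1326,   1446,    406,    184,   1642,    863,
         1682,      1,      0]), array([-10,  -5,   0,   5,  10,  15,  20,  25,  30,  35,  40,  45,  50,
        55,  60,  65,  70,  75,  80,  85]))
top 1683 [479.1 295. ] [ 15.5 104.5] 80.0 z 72.8
rib 1375 [496.7 274.9] [98.5 33.2] 2.2 z 48.1
```

View pics/w1.png

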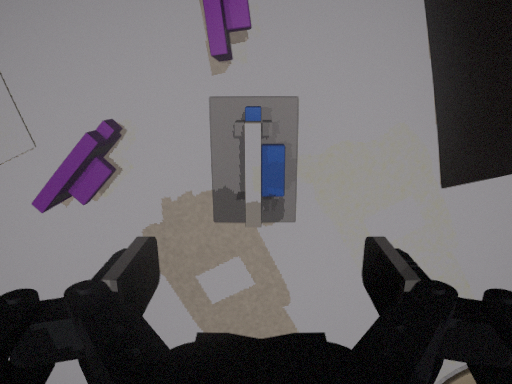

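The insert is seen in the wrist image at (253,170), with its top edge centred at (479,295), its yaw at -10°, its rib on the right and its tongue forward. I'll descend and grip the top of the plate.

Emit:
send_rows(
  targets=[
    {"offset": [-1.4,1.2,-4],"spin": 0},
    {"offset": [-1.4,1.2,-8],"spin": 0},
    {"offset": [-1.4,1.2,-12],"spin": 0},
    {"offset": [-1.4,1.2,-15.5],"spin": 0},
    {"offset": [-1.4,1.2,-18],"spin": 0},
    {"offset": [-1.4,1.2,-20],"spin": 0},
    {"offset": [-1.4,1.2,-20.8],"spin": 0},
    {"offset": [-1.4,1.2,-20.8],"spin": 0},
  ],
)

```text
time_s: 4.02
eef_pos: [478.4, 295.2, 49.9]
ee_rot: [0.001, 0.996, -0.088, -0.001]
force: [0.8, 0.5, 0.1]
grip_width: 1.001
grip_force: 0.0
```

Emit:
send_rows(
  targets=[
    {"offset": [0,0,0],"spin": 0},
    {"offset": [0,0,0],"spin": 0},
    {"offset": [0,0,0],"spin": 0},
    {"offset": [0,0,0],"spin": 0},
    {"offset": [0,0,0],"spin": 0},
    {"offset": [0,0,0],"spin": 0},
    {"offset": [0,0,0],"spin": 0},
    {"offset": [0,0,0],"spin": 0},
  ],
  grip=0,
  squeeze=40,
)

```text
time_s: 4.68
eef_pos: [479.2, 295.9, 51.6]
ee_rot: [-0.0, 0.996, -0.087, 0.0]
force: [-0.3, -0.4, 5.6]
grip_width: 0.177
grip_force: 41.0
```

Emit:
send_rows(
  targets=[
    {"offset": [0,0,2],"spin": 0},
    {"offset": [0,0,5],"spin": 0},
    {"offset": [0,0,8],"spin": 0},
    {"offset": [1,-4,8],"spin": 0.05},
    {"offset": [1.5,-8,8],"spin": 0.1},
    {"offset": [2,-12,8],"spin": 0.15},
    {"offset": [3,-16,7],"spin": 0.22},
    {"offset": [4,-20,7],"spin": 0.22},
  ],
)

```text
time_s: 5.35
eef_pos: [517.9, 94.6, 119.6]
ee_rot: [-0.0, 1.0, 0.024, -0.001]
force: [-0.2, 1.1, -2.0]
grip_width: 0.178
grip_force: 39.9
```

Emit:
send_rows(
  targets=[
    {"offset": [0,-3.5,0],"spin": 0},
    {"offset": [0,-7.5,0],"spin": 0},
    {"offset": [0,-11,0],"spin": 0},
    {"offset": [0,-14,-1],"spin": 0},
    {"offset": [0,-15.5,-3],"spin": 0},
    {"offset": [0,-15.5,-5],"spin": 0},
    {"offset": [0,-15.5,-5.5],"spin": 0},
    {"offset": [0,-15.5,-5.5],"spin": 0},
  ],
)

```text
time_s: 6.02
eef_pos: [517.9, -58.4, 64.7]
ee_rot: [-0.001, 1.0, 0.022, -0.002]
force: [-0.0, -0.1, -1.7]
grip_width: 0.181
grip_force: 40.0
```

Emit:
send_rows(
  targets=[
    {"offset": [0,0,-1],"spin": 0},
    {"offset": [0,0,-1.5],"spin": 0},
    {"offset": [0,0,-1.6],"spin": 0},
    {"offset": [0,0,-1.7],"spin": 0},
    {"offset": [0,0,-1.75],"spin": 0},
    {"offset": [0,0,-1.8],"spin": 0},
    {"offset": [0,0,-1.8],"spin": 0},
  ],
)

```text
time_s: 6.6
eef_pos: [519.1, -58.8, 48.3]
ee_rot: [0.0, 1.0, 0.022, 0.0]
force: [0.3, 0.2, -2.0]
grip_width: 0.176
grip_force: 40.0
```

Emit:
send_rows(
  targets=[
    {"offset": [0,0,-0.05],"spin": 0},
    {"offset": [0,0,-0.1],"spin": 0},
    {"offset": [0,0,-0.15],"spin": 0},
    {"offset": [0,0,-0.18],"spin": 0},
    {"offset": [0,0,-0.18],"spin": 0},
    {"offset": [0,0,-0.18],"spin": 0},
  ],
)

```text
time_s: 7.1
eef_pos: [519.0, -58.9, 46.6]
ee_rot: [0.0, 1.0, 0.022, 0.0]
force: [-2.8, -0.2, 4.5]
grip_width: 0.179
grip_force: 40.8
```

Emit:
send_rows(
  targets=[
    {"offset": [0,0,0],"spin": 0},
    {"offset": [0,0,0],"spin": 0},
    {"offset": [0,0,0],"spin": 0},
    {"offset": [0,0,0.3],"spin": 0},
    {"offset": [0,0,2],"spin": 0},
    {"offset": [0,0,5],"spin": 0},
    {"offset": [0,0,9],"spin": 0},
    {"offset": [0,0,12],"spin": 0},
  ],
  grip=0.6,
)

```text
time_s: 7.77
eef_pos: [519.2, -58.8, 169.0]
ee_rot: [0.0, 1.0, 0.022, 0.001]
force: [0.1, -1.6, 0.1]
grip_width: 0.597
grip_force: 0.0
```

Emit:
send_rows(
  targets=[
    {"offset": [1,-4,1],"spin": 0},
    {"offset": [1,-8,1],"spin": 0},
    {"offset": [1,-8.5,1],"spin": 0},
    {"offset": [1,-8.5,1],"spin": 0},
  ],
  grip=0,
)

```text
time_s: 8.1
eef_pos: [528.8, -145.7, 176.2]
ee_rot: [0.0, 1.0, 0.021, 0.0]
force: [-0.4, -0.0, -0.2]
grip_width: 0.037
grip_force: 0.0
```

Run:
```python
from h import *
c,T,im,P=look('w2',('insert','rib'))
X,Y,Z=P[...,0],P[...,1],P[...,2]
m=(Z>58)&(Z<85)&(abs(X-520)<90)&(abs(Y+55)<60)
rect('top',m,P)
```

```text
insert [154. 179.] 0.63 [527. -65.  68.]
rib [198. 181.] 0.63 [520. -92.  37.]
8.25 [ 528.8 -142.8  176.1] yawx 0.0455 [-0.5  0.6 -0.8]
top 3133 [519.  -59.8] [106.3  17.3] 3.0 z 67.6
```

View pics/w2.png

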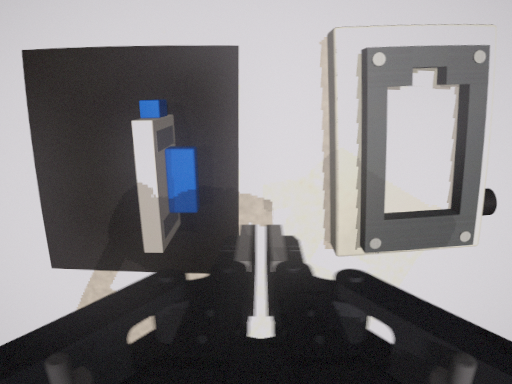

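The insert stands upright on the mat in the image at (155,180), with its rib to the right. The light base is at right, with the pocket notch up (+x) at about (425,75). Next I'll topple it by pushing near its top from the rib side.

Emit:
send_rows(
  targets=[
    {"offset": [-1,2.8,-4],"spin": 0},
    {"offset": [-1,2.8,-8],"spin": 0},
    {"offset": [-1,2.8,-11],"spin": 0},
    {"offset": [-1,2.8,-11.4],"spin": 0},
    {"offset": [-1,2.8,-11.4],"spin": 0},
    {"offset": [-1,3.8,-11.4],"spin": 0},
    {"offset": [-1,4.8,-11.4],"spin": 0},
    {"offset": [-1,5.4,-11.4],"spin": 0},
  ],
)

```text
time_s: 8.92
eef_pos: [519.8, -88.6, 64.1]
ee_rot: [0.0, 1.0, 0.023, 0.001]
force: [-0.4, 0.1, -0.1]
grip_width: -0.0
grip_force: 0.0
```

Emit:
send_rows(
  targets=[
    {"offset": [0,0.6,0],"spin": 0},
    {"offset": [0,1.2,0],"spin": 0},
    {"offset": [0,1.8,0],"spin": 0},
    {"offset": [0,2.4,0],"spin": 0},
    {"offset": [0,3.0,0],"spin": 0},
    {"offset": [0,3.6,0],"spin": 0},
    {"offset": [0,3.6,0.5],"spin": 0},
    {"offset": [0,2.5,3],"spin": 0},
  ],
)

```text
time_s: 9.58
eef_pos: [517.0, -62.8, 89.8]
ee_rot: [-0.001, 1.0, 0.023, -0.003]
force: [-0.5, -0.4, -0.3]
grip_width: -0.006
grip_force: 0.0
```

Emit:
send_rows(
  targets=[
    {"offset": [0,-3,4],"spin": 0},
    {"offset": [0,-6,8],"spin": 0},
    {"offset": [0,-6,12],"spin": 0},
    {"offset": [0,-6,12],"spin": 0},
  ],
  grip=0.7,
)

```text
time_s: 9.92
eef_pos: [520.3, -127.2, 218.4]
ee_rot: [0.002, 1.0, 0.021, 0.004]
force: [0.2, 0.1, 0.9]
grip_width: 0.568
grip_force: 0.0
```

Run:
```python
from h import *
c,T,im,P=look('w3',('insert','rib','tongue','pocket'))
X,Y,Z=P[...,0],P[...,1],P[...,2]
m=(abs(X-520)<100)&(abs(Y+30)<85)
b=(im[...,2]>im[...,0]+40)
print(np.histogram(Z[m],bins=range(-5,85,5)))
rect('white',m&(Z>12)&(Z<26)&~b,P);rect('rib',m&(Z>36)&b,P);rect('tongue',m&(Z<28)&(Z>12)&b,P)
```

```text
insert [158. 156.] 0.71 [522. -25.  26.]
rib [143. 163.] 0.74 [518. -16.  46.]
tongue [147.  92.] 0.97 [585.  -9.   3.]
10.17 [ 518.4 -124.3  210.9] yawx 0.045 [ 0.3 -0.2 -0.5]
(array([    0, 20767,  1313,   118,  3299,  2281,    85,    99,   100,
         579,   283,     0,     0,     0,     0,     0,     0]), array([-5,  0,  5, 10, 15, 20, 25, 30, 35, 40, 45, 50, 55, 60, 65, 70, 75,
       80]))
white 5257 [517.6 -18.3] [106.6  64.8] 1.9 z 19.8
rib 804 [517.6 -18.6] [55.2 13.6] 2.8 z 44.7
tongue 407 [533.  -14.3] [ 25.2 102.6] 88.5 z 19.6
```

View pics/w3.png

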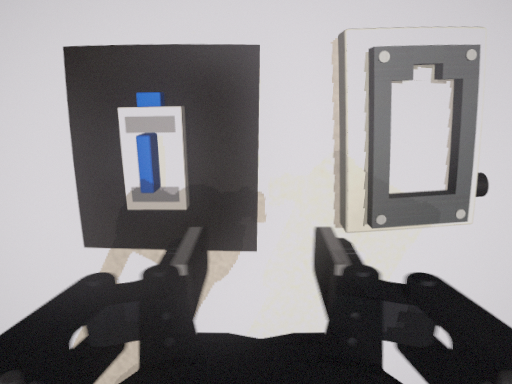

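The insert lies flat with its rib up and tongue forward, in the image at (155,160); its rib is at world (517.6, -18.5) and its yaw is about 2.5°. Before gripping it I'll take one view straight over the pocket.

Emit:
send_rows(
  targets=[
    {"offset": [-1,-4,1],"spin": 0},
    {"offset": [-2,-8,2],"spin": 0},
    {"offset": [-2.5,-12,4],"spin": 0},
    {"offset": [-2.5,-16,4],"spin": 0},
    {"offset": [-2.5,-16,4],"spin": 0},
    {"offset": [-2.5,-16,4],"spin": 0},
  ],
)

```text
time_s: 10.67
eef_pos: [493.3, -286.0, 250.3]
ee_rot: [-0.001, 1.0, 0.021, -0.001]
force: [-0.2, 0.4, -0.8]
grip_width: 0.699
grip_force: 0.0
```

Run:
```python
from h import *
c,T,im,P=look('w4')
X,Y,Z=P[...,0],P[...,1],P[...,2]
print('cam',T[:3,3])
near=(abs(X-555)<130)&(abs(Y+284)<100)
dark=near&(im.sum(2)<200)&(Z>38)&(Z<54)
print('frame z',np.median(Z[dark]),'floor',np.median(Z[(abs(X-555)<25)&(abs(Y+284)<15)]))
m=(dark*255).astype(np.uint8)
cs,h=cv2.findContours(m,cv2.RETR_CCOMP,cv2.CHAIN_APPROX_NONE)
for k,ct in enumerate(cs):
    if cv2.contourArea(ct)>1500:
        p=ct[:,0].astype(float); w=onz(c,T,p[:,0],p[:,1],46.)[:,:2].astype(np.float32)
        r=cv2.minAreaRect(w); print('hole' if h[0][k][3]>=0 else 'outer',cv2.contourArea(ct),np.round(r[0],1),np.round(r[1],1),r[2])
b=near&(Z>22); 
rect('base',b,P)
w=P[b]; 
np.save('dark.npy',dark)
o=im.astype(np.uint8).copy(); o[dark]=(255,0,0); save('w4d.png',np.hstack([im.astype(np.uint8),o])[:, :, :][:, ::1])
cv2.imwrite('pics/w4e.png',cv2.resize(np.hstack([im[:330],o[:330]]).astype(np.uint8)[...,::-1],(800,258)))
```

```text
10.72 [ 493.6 -284.5  250.5] yawx 0.044 [ 0.4 -0.1 -0.3]
cam [ 558.98905387 -283.33150617  393.47965095]
frame z 42.44214058763484 floor 31.833063852407804
base 70402 [ 554.5 -284.6] [197.4 153.9] 6.1 z 309.2
```

View pics/w4e.png

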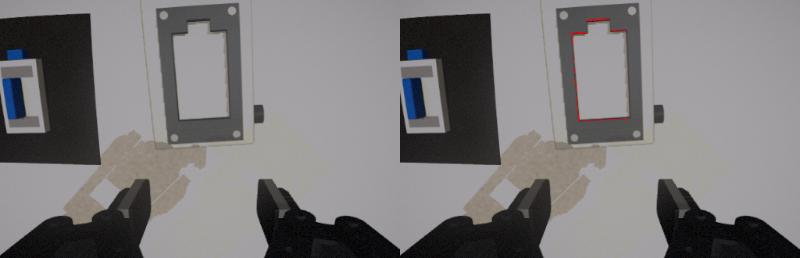

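The view shows the pocket at about (200,75) in the left half, notch up. The frame is mid-grey here, so my threshold was too low.

```bash
cat > fit.py <<'E'
from h import *
z=np.load('w4.npz'); im=z['im'].astype(float); P=z['P']; T=z['T']; c=ctrl.calibration('wrist')
X,Y,Z=P[...,0],P[...,1],P[...,2]
near=(abs(X-555)<130)&(abs(Y+284)<100)
g=im.sum(2)
print([int(np.median(g[near&(Z>a)&(Z<a+4)])) for a in (28,30,44,46)])
for th in (330,380,430):
  m=(near&(g<th)).astype(np.uint8)*255
  cs,h=cv2.findContours(m,cv2.RETR_CCOMP,cv2.CHAIN_APPROX_NONE)
  for k,ct in enumerate(cs):
    if cv2.contourArea(ct)>1500:
        p=ct[:,0].astype(float); 
        for zz in (46.,30.):
            w=onz(c,T,p[:,0],p[:,1],zz)[:,:2].astype(np.float32)
            r=cv2.minAreaRect(w); print(th,zz,'hole' if h[0][k][3]>=0 else 'outer',cv2.contourArea(ct),np.round(r[0],1),np.round(r[1],1),round(r[2],2))
# base outline: top white edge z 30
b=near&(Z>20)&(Z<60); rect('base',b,P)
E
python3 fit.py
```

```text
[483, 483, 250, 250]
330 46.0 outer 43426.5 [ 293.4 -283.2] [242.3 725.9] 2.81
330 30.0 outer 43426.5 [ 281.2 -283.2] [253.5 759.3] 2.81
330 46.0 outer 17492.5 [ 552.5 -279.9] [169.9 100. ] 5.99
330 30.0 outer 17492.5 [ 552.2 -279.7] [177.7 104.6] 5.99
330 46.0 hole 7742.5 [ 559.  -279.4] [120.5  67.1] 6.02
330 30.0 hole 7742.5 [ 559.  -279.3] [126.1  70.2] 6.02
380 46.0 outer 43539.0 [ 293.4 -283.2] [242.3 725.9] 2.81
380 30.0 outer 43539.0 [ 281.2 -283.2] [253.5 759.3] 2.81
380 46.0 outer 17889.0 [ 547.7 -271.2] [178.  119.1] 6.02
380 30.0 outer 17889.0 [ 547.2 -270.6] [186.2 124.6] 6.02
380 46.0 hole 7524.5 [ 558.5 -279.3] [119.1  66.1] 6.09
380 30.0 hole 7524.5 [ 558.5 -279.2] [124.6  69.2] 6.09
430 46.0 outer 43566.0 [ 293.4 -283.2] [242.3 725.9] 2.81
430 30.0 outer 43566.0 [ 281.2 -283.2] [253.5 759.3] 2.81
430 46.0 outer 19671.5 [ 538.3 -260.7] [198.3 145.2] 4.57
430 30.0 outer 19671.5 [ 537.4 -259.6] [207.5 151.9] 4.57
430 46.0 hole 7179.0 [ 558.2 -278.8] [117.6  64.6] 6.11
430 30.0 hole 7179.0 [ 558.2 -278.6] [123.   67.5] 6.11
base 25667 [ 554.7 -284.8] [197.6 154.5] 6.3 z 31.8
```

The pocket frame fits its known 170x100 mm outline. Its centre is at about (552.3,-280), yawed 6° (0.105 rad). Now I'll go back and pick up the insert by its rib.

Emit:
send_rows(
  targets=[
    {"offset": [0.5,4,-1],"spin": 0},
    {"offset": [1,8,-3],"spin": 0},
    {"offset": [1.5,12,-5],"spin": 0},
    {"offset": [2,16,-7],"spin": 0},
    {"offset": [2.4,20,-9],"spin": 0},
    {"offset": [2.4,23.5,-11],"spin": 0},
    {"offset": [2.4,26,-13],"spin": 0},
    {"offset": [2.4,26.6,-15],"spin": 0},
  ],
)

```text
time_s: 11.38
eef_pos: [516.1, -12.6, 100.4]
ee_rot: [-0.001, 1.0, 0.025, -0.001]
force: [0.4, -0.2, 0.9]
grip_width: 0.701
grip_force: 0.0
```

Emit:
send_rows(
  targets=[
    {"offset": [0,0,-2],"spin": 0},
    {"offset": [0,0,-4],"spin": 0},
    {"offset": [0,0,-6],"spin": 0},
    {"offset": [0,0,-7],"spin": 0},
    {"offset": [0,0,-7.6],"spin": 0},
    {"offset": [0,0,-7.7],"spin": 0},
    {"offset": [0,0,-7.7],"spin": 0},
  ],
)

```text
time_s: 11.97
eef_pos: [518.0, -18.5, 25.6]
ee_rot: [0.0, 1.0, 0.023, 0.0]
force: [0.8, 0.1, -0.6]
grip_width: 0.7
grip_force: 0.0
```

Emit:
send_rows(
  targets=[
    {"offset": [0,0,-0.2],"spin": 0},
    {"offset": [0,0,-0.2],"spin": 0},
    {"offset": [0,0,-0.2],"spin": 0},
    {"offset": [0,0,-0.2],"spin": 0},
    {"offset": [0,0,-0.2],"spin": 0},
    {"offset": [0,0,-0.2],"spin": 0},
    {"offset": [0,0,-0.2],"spin": 0},
  ],
  grip=0,
  squeeze=40,
)

```text
time_s: 12.55
eef_pos: [518.3, -18.9, 23.8]
ee_rot: [0.0, 1.0, 0.022, 0.0]
force: [-1.1, 0.7, 6.5]
grip_width: 0.151
grip_force: 40.2
```

Emit:
send_rows(
  targets=[
    {"offset": [0,0,1],"spin": 0},
    {"offset": [0,0,3],"spin": 0},
    {"offset": [0,0,6],"spin": 0},
    {"offset": [0,0,9],"spin": 0},
    {"offset": [0.5,-4,9],"spin": 0.06},
    {"offset": [1,-8,9],"spin": 0.06},
    {"offset": [1.5,-12,9],"spin": 0.06},
    {"offset": [2,-16,9],"spin": 0.06},
  ],
)

```text
time_s: 13.22
eef_pos: [537.6, -180.4, 113.8]
ee_rot: [-0.0, 0.999, 0.053, -0.0]
force: [0.2, 0.4, -2.6]
grip_width: 0.157
grip_force: 39.4
```

Run:
```python
from h import *
s=ctrl.sense();q=s['ee_rot'];print(s['time_s'],s['eef_pos'],2*np.arctan2(q[2],q[1]),s['force'],s['grip_width'],s['wrist_torque'])
```

```text
13.2167 [ 537.64029634 -180.40767305  113.77498635] 0.10524415233437551 [ 0.19152402  0.43637156 -2.61724034] 0.1568792783592459 [ 0.03499817  0.00122778 -0.00069629]
```

Emit:
send_rows(
  targets=[
    {"offset": [0.5,-4,0],"spin": 0},
    {"offset": [1,-8,-1],"spin": 0},
    {"offset": [1.5,-10,-2],"spin": 0},
    {"offset": [1.5,-10,-3.5],"spin": 0},
    {"offset": [1.5,-10,-4],"spin": 0},
    {"offset": [1.5,-10,-4],"spin": 0},
    {"offset": [1.5,-10,-4],"spin": 0},
    {"offset": [1.5,-10,-4],"spin": 0},
  ],
)

```text
time_s: 13.88
eef_pos: [553.4, -278.3, 74.4]
ee_rot: [0.0, 0.999, 0.053, 0.0]
force: [-0.2, -0.3, -1.7]
grip_width: 0.154
grip_force: 39.5
```

Emit:
send_rows(
  targets=[
    {"offset": [-0.04,-0.17,-0.2],"spin": 0},
    {"offset": [-0.04,-0.17,-0.4],"spin": 0},
    {"offset": [-0.04,-0.17,-0.6],"spin": 0},
    {"offset": [-0.04,-0.17,-0.8],"spin": 0},
    {"offset": [-0.04,-0.17,-1.0],"spin": 0},
    {"offset": [-0.04,-0.17,-1.0],"spin": 0},
  ],
)

```text
time_s: 14.38
eef_pos: [552.3, -280.4, 62.7]
ee_rot: [-0.0, 0.999, 0.052, -0.0]
force: [0.2, 0.2, -2.2]
grip_width: 0.154
grip_force: 39.6
```

It's 4 mm below the frame top and feels only its own weight, so it has entered the pocket. I'll carry on down.

Emit:
send_rows(
  targets=[
    {"offset": [0,0,-0.3],"spin": 0},
    {"offset": [0,0,-0.6],"spin": 0},
    {"offset": [0,0,-0.8],"spin": 0},
    {"offset": [0,0,-1.0],"spin": 0},
    {"offset": [0,0,-1.1],"spin": 0},
    {"offset": [0,0,-1.1],"spin": 0},
  ],
)

```text
time_s: 14.88
eef_pos: [552.4, -280.4, 51.9]
ee_rot: [-0.0, 0.999, 0.052, -0.0]
force: [0.0, -0.2, -1.9]
grip_width: 0.151
grip_force: 39.6
```

Emit:
send_rows(
  targets=[
    {"offset": [0,0,-0.05],"spin": 0},
    {"offset": [0,0,-0.1],"spin": 0},
    {"offset": [0,0,-0.15],"spin": 0},
    {"offset": [0,0,-0.15],"spin": 0},
    {"offset": [0,0,-0.15],"spin": 0},
  ],
)

```text
time_s: 15.3
eef_pos: [552.6, -280.6, 50.8]
ee_rot: [0.0, 0.999, 0.052, 0.0]
force: [-0.6, 0.7, -2.8]
grip_width: 0.151
grip_force: 39.7
```

Emit:
send_rows(
  targets=[
    {"offset": [0,0,-0.05],"spin": 0},
    {"offset": [0,0,-0.1],"spin": 0},
    {"offset": [0,0,-0.1],"spin": 0},
    {"offset": [0,0,-0.1],"spin": 0},
  ],
)

```text
time_s: 15.63
eef_pos: [552.6, -280.6, 50.8]
ee_rot: [0.0, 0.999, 0.052, 0.0]
force: [-3.8, 2.1, 7.3]
grip_width: 0.15
grip_force: 40.9
```

It has touched the floor at TCP z = 50.8, which is exactly the seated height. I'll release it and back off.

Emit:
send_rows(
  targets=[
    {"offset": [0,0,0],"spin": 0},
    {"offset": [0,0,0],"spin": 0},
    {"offset": [0,0,0],"spin": 0},
    {"offset": [0,0,0.3],"spin": 0},
    {"offset": [0,0,3],"spin": 0},
    {"offset": [0,0,7],"spin": 0},
    {"offset": [0,0,11],"spin": 0},
    {"offset": [-2,0,15],"spin": 0},
  ],
  grip=0.6,
)

```text
time_s: 16.3
eef_pos: [535.1, -280.3, 199.2]
ee_rot: [0.0, 0.999, 0.053, 0.001]
force: [-0.5, -1.1, 0.7]
grip_width: 0.601
grip_force: 0.0
```

Emit:
send_rows(
  targets=[
    {"offset": [-3,0,4],"spin": 0},
    {"offset": [-5,0,6],"spin": 0},
    {"offset": [-5,0,6],"spin": 0},
    {"offset": [-5,0,6],"spin": 0},
  ],
)

```text
time_s: 16.63
eef_pos: [483.6, -280.9, 258.9]
ee_rot: [0.001, 0.999, 0.052, 0.001]
force: [-0.4, 0.4, -0.5]
grip_width: 0.6
grip_force: 0.0
```

Run:
```python
from h import *
c,T,im,P=look('w5',('insert',))
X,Y,Z=P[...,0],P[...,1],P[...,2]
n=(abs(X-552)<52)&(abs(Y+280)<28); b=(im[...,2]>im[...,0]+40)
m=n&~b&(Z<56)&(Z>28); A=np.c_[P[m][:,:2]-[552,-280],np.ones(m.sum())]
print('plate plane',np.linalg.lstsq(A,P[m][:,2],rcond=None)[0],m.sum())
f=(abs(X-552)<85)&(abs(Y+280)<52)&(im.sum(2)<330)&~b; print('frame z',np.median(Z[f]))
rect('rib',n&b&(Z>60),P)
```

```text
insert [265.  93.] 0.74 [ 550. -278.   72.]
16.73 [ 483.9 -280.3  256.2] yawx 0.1047 [ 0.7 -0.8 -0.6]
plate plane [-1.83972010e-03  1.55863809e-03  4.68314165e+01] 4935
frame z 324.81957745856397
rib 900 [ 551.4 -280. ] [54.9 13.5] 6.3 z 71.6
```

View pics/w5.png

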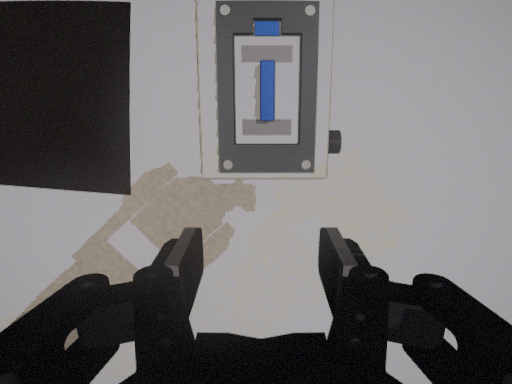

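The insert sits in the pocket in the image at (267,90), with its tongue in the notch at (267,28). Its plate reads level, with its top at 46.8 mm against 46 mm nominal, and its yaw is 6.3°.

```bash
python3 -c "
from rig import ctrl
print(ctrl.finish_job())"
```

```text
the job is handed in; nothing more can be done
None
```

The job is handed in: the insert was laid rib up on the mat and let go, then seated level in the pocket with its tongue in the notch and released, with the arm clear at 16.7 s of the 72 s; I never moved near the wash bottle or pots, and the judge's verdict was not shown.

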